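Wedge the sagging weighing pan level, then stand the milk carton on it

ROBOT

A 7-joint arm with a two-finger parallel gripper is mounted at the origin on the work surface. World frame = base frame: x ahead of the robot, y to its left, z up, the work surface at z = 0. Lengths are in m, angles in rad, forces in N, time in s.
With the tool pointing down it reaches from about 0.4 to 0.9 m from the base axis. Payload 5.5 kg.
Tool frame: the origin (TCP) lies at the very end of the fingers, on their centre line; the grasp point (between the pads) lies 19 mm behind it; z points along the fingers, y is the direction in which the jaws open and shut (so a half turn about z gives the same grasp; the last joint's range is limited). The gripper opens to 85 mm and grips with 20 to 120 N. Pads are 22 mm wide; open, the fingers measure 114 mm over their backs; the gripper's body (76 mm by 85 mm) begins 54 mm behind the grasp point. The pads swing forward as they close: fully open they stand 13 mm farther back than shut.
Start: joints at [1.375, 0.501, -0.427, 1.55, 0.221, 1.138, -0.21], TCP at [0.288, -0.583, 0.231] pointing down, gripper open.
Joint ranges: [-2.88, 2.88], [-0.31, 2.03], [-1.54, 1.56], [0.2, 2.42], [-1.41, 4.55], [0.19, 2.02], [-2.57, 2.57]. Speed limits (rad/s): [2.57, 2.57, 3.14, 3.14, 3.14, 3.14, 3.14].

INTERFACE

Orientations are given as a rotation vector (axis times angle).
In Python, from workcell import bot gives the robot as it stands. The module is installed in compiled form; this text tells all that it offers.
- The arm moves only by the tool apply_moves, never from a script. Its argument "commands" is a list of rows, each a list of 4 numbers: the shift along the tool's x, y, z scaled (see below), then the turn about the tool's z scaled (see below). In form: [[tx, ty, tz, spin], ...]. A call has 1 to 20 rows; each row shifts and turns the commanded pose from where the row before left it, along the tool's axes as they then stand; what a row does not reach is not made up. The controller multiplies each number of a shift by 250 mm and each number of a turn by 180 degrees. A row lasts 1/8 s, in which the tool goes at most 62.5 mm and 10.7 degrees, less where a joint would pass 70% of its speed; a pose out of reach is approached as far as the arm can. A call with a number of a shift or a turn outside -1 to 1 is refused whole. A call with a gripper value outside its range is refused whole. "claw" is the closure, from 0 (fully open) to 1 (shut), set as the call begins (left out, the last holds). The fingers move at their own pace and stop on an object; "force" is the grip in N (left out, the last holds). Time passes only in rows, so rows that do not move let the fingers close. It gives the time, the measured TCP pose, the force and the opening at its end, in the units of the state.
- bot.sense(): the state, without advancing time (a new reading comes with each control period).
- bot.read_camera(name): name is "scene" or "top"; returns a dict with "pixels" (400x640x3 uint8, blue, green, red), "K" (3x3 intrinsics, pixels), "extrinsics" (4x4, takes a point from world to camera coordinates). Camera axes: x right, y down, z forward; pixel columns grow to the right and rows downward; lengths in m; the calibration is good to about 2 mm. A picture is of the moment at which its call begins. There is no depth.
- bot.finish_job(): hands the job in, once; it reports no verdict.
The state is a dict: "time_s": time; "qpos": joint angles; "qd": joint speeds; "joint_efforts": joint torques, N m; "ee_pos": TCP position; "ee_rot": TCP orientation; "force": force on the tool from outside, world axes, zero at the start; "wrist_torque": the same for the moment, N m; "width": finger opening in m.
Only numpy, scipy, OpenCV 4.12 (cv2) and the standard library are available. Lean on these libraries where they do the work, as an engineer would, in place of code of your own. Each camera call takes 0.05 s, during which the arm holds its last target. There are 200 camera calls.

TASK

The hinged pan of the low weighing stand sags at the front. Push the thick wedge, thin end first, under the middle of the pan's front lip until the pan is up level against its two stops and the wedge is jammed tight, and let go of it. Then stand the tall carton upright in the middle of the level pan, and let go. Do not knock over a carton, the jar or the cup.

Things in the scene. Friction and masses are not known exactly. Their poses are not given: they have to be found in the camera images.
- stand: Low weighing stand, fixed, dark frame 250 mm wide. Origin on the table straight under the middle of the level pan's front lip; x from lip to rear hinge, y left, z up. Nothing under the pan: a wedge slides on the table. Side rails at y = +-118 mm; at each front corner a 48 mm high post with a tab over the pan's corner, its stop. Indicator box, up to 115 mm high, at the rear (x 195 to 265 mm).
- pan (a joint): Hinge of the pan (rad): 0 = fully sagged, 0.0765 = level, up against the stops. Gravity lets the pan fall back to 0. It weighs about 0.6 kg (so some 3 N at the lip), give or take a fifth.
- pan_edge (a point): Middle of the underside of the pan's rounded front lip (5 mm radius). Some 15 mm above the table when sagged, 28 mm when level. Its axes are the pan's (x to the rear).
- pan_spot (a point): Middle of the top face of the aluminium pan, 200 mm wide and 170 mm deep, 8 mm thick; 85 mm behind the lip's foremost point, 38 mm above the table when level. Its axes are the pan's.
- wedge: The thick white plastic wedge, 140 mm long, 46 wide: a 110 mm ramp that rises from 4 mm at the tip to 34 mm at the heel; behind it an upright block (push lug, the grip) 30 mm long, 46 wide, its top 50 mm above the underside. Origin at the underside below the lug's centre; x points to the tip; the ramp starts at x = 15 mm. 0.12 kg. May lie on either side.
- wedge_tip (a point): Middle of the thick wedge's thin end, on its underside, 125 mm ahead of its origin; axes as the wedge's. The ramp meets the lip when the tip is about 46 mm past its foremost point; the pan is level at 92 mm (lug centre 33 mm in front of it). The push takes 5 to 12 N until the pan is level, then rises by 10 N in 2 to 6 mm: jammed. Let go, it stays by friction.
- thin_wedge: Thin wedge of the same white plastic, same length, width and lug, but the ramp rises only from 4 to 14 mm: too thin to raise the pan. Same origin and axes as the thick one. The two wedges may lie on either side.
- carton: The tall full milk carton, upright, 70 x 56 x 150 mm (x, y, z) and a 12 mm high cap on the middle of its top. Origin at the centre of its underside. 0.5 kg, give or take a fifth.
- short_carton: Short carton, same footprint, 95 mm high and a cap. Bystander; it may stand on either side.
- jar: White jar, 64 mm across, 90 mm high, bystander. Origin at the centre of its underside.
- cup: Steel cup, 72 mm across, 85 mm high, bystander. Origin at the centre of its underside.
Mind the look-alikes: they are no part of the job. What is shaped like the wedge but black is not meant. What is shaped like the carton but green is not meant.

How it is judged:
By the outcome, as a careful person would: the job done as asked, in the order asked, and still so for the second after the job is handed in, with the robot touching nothing.
It also fails if it takes over 61 s, if anything falls off the work surface, if the arm or the gripper's body presses on something with over 40 N, if the wrist force passes 120 N, or if a joint passes its speed limit or range.

## Working session

There is one attempt and no reset: what is moved stays moved. The work goes in short steps, Python scripts to look and compute and a tool call to move; the robot and the scene stay as the last step left them, time stands still between calls to the robot, and variables do not carry over. Pictures are saved under pics/ and viewed, about 8 in all and at most 12, crops included, and the job is handed in when it is done.

Besides the shell and the picture viewer there is one more tool, called after "Request:" by a JSON object that holds its "op" and its "data", one argument or row to a line. apply_moves: Moves the arm, as the interface text tells. Shifts and turns lie within -1 to 1; 1 stands for 250 mm of shift or 180 degrees of turn. Its arguments: {"type":"object","properties":{"commands":{"type":"array"},"claw":{"type":"number"},"force":{"type":"number"}},"required":["commands"]}

```bash
mkdir -p pics; cat > h.py <<'E'
import numpy as np, cv2
from workcell import bot
from scipy.spatial.transform import Rotation as R
def shot(n,name):
    c=bot.read_camera(n); cv2.imwrite(f'pics/{name}.png',c['pixels']); np.savez(f'pics/{name}.npz',K=c['K'],E=c['extrinsics']); return c
def ray(name,u,v,z):
    d=np.load(f'pics/{name}.npz');K,E=d['K'],d['E'];Rm,t=E[:3,:3],E[:3,3]
    o=-Rm.T@t; r=Rm.T@np.linalg.inv(K)@[u,v,1]; return (o+r*(z-o[2])/r[2]).round(4)
def proj(name,p):
    d=np.load(f'pics/{name}.npz');K,E=d['K'],d['E'];q=(E[:3,:3]@np.array(p,float).T).T+E[:3,3];q=q@K.T
    return (q[...,:2]/q[...,2:]).round(1)
E
python3 - <<'E'
from h import *
for n in('scene','top'):
    c=shot(n,n+'0');print(n,c['K'].round(1).tolist(),c['extrinsics'].round(3).tolist())
s=bot.sense();print(s)
print(R.from_rotvec(s['ee_rot']).as_matrix().round(3))
a=[cv2.imread(f'pics/{n}0.png') for n in('scene','top')]
E
```

```text
scene [[425.6, 0.0, 322.9], [0.0, 425.6, 200.3], [0.0, 0.0, 1.0]] [[-0.096, 0.995, -0.021, 0.058], [0.626, 0.044, -0.778, -0.317], [-0.774, -0.088, -0.627, 1.629], [0.0, 0.0, 0.0, 1.0]]
top [[379.1, 0.0, 325.3], [0.0, 379.1, 204.6], [0.0, 0.0, 1.0]] [[-0.004, -1.0, -0.004, 0.029], [-0.998, 0.004, -0.055, 0.539], [0.055, 0.003, -0.998, 1.121], [0.0, 0.0, 0.0, 1.0]]
{'time_s': 0.1, 'qpos': array([ 1.37514594,  0.50176934, -0.42682026,  1.55132638,  0.22082698,
        1.13831515, -0.21032356]), 'qd': array([ 6.72613211e-04, -2.40455816e-03,  9.26483789e-04, -2.98886176e-03,
        8.11142682e-05, -1.06657505e-03, -2.42637863e-03]), 'joint_efforts': array([-1.17232162e-02, -5.70802867e+01, -5.83894283e+00, -2.81745028e+01,
        1.03370572e-02,  5.62201312e-03, -7.54713028e-06]), 'ee_pos': array([ 0.28758569, -0.5822281 ,  0.23036258]), 'ee_rot': array([-3.05758237e+00, -7.14129136e-01,  5.56944334e-04]), 'force': array([-0.4008639,  0.5900117,  0.4826628]), 'wrist_torque': array([-0.03577744,  0.0334592 ,  0.01685858]), 'width': 0.08546019569548427}
[[ 0.897  0.443 -0.001]
 [ 0.443 -0.897  0.002]
 [ 0.    -0.002 -1.   ]]
```

View pics/scene0.png

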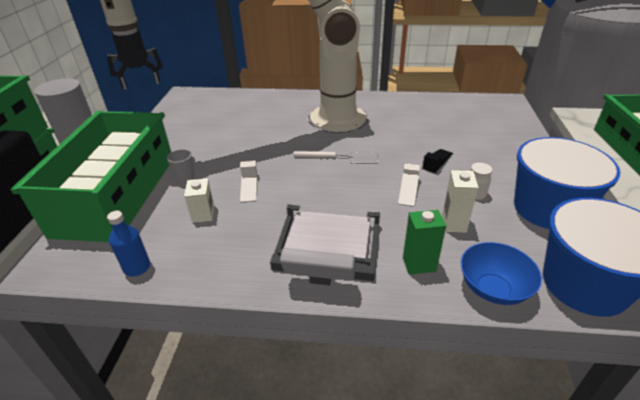

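View pics/top0.png

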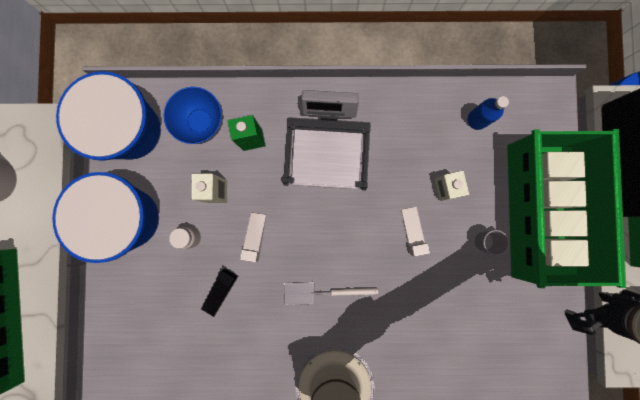

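The scene picture shows the wedges at (248,180) and (409,185), the tall carton at (461,200), the short one at (199,200) and the stand at (325,245). The top picture shows the wedges at (254,236) and (415,232), the tall carton at (207,187) and the stand lip at about y=187. Next I zoom in to tell the wedges apart.

```bash
python3 - <<'E'
from h import *
s=cv2.imread('pics/scene0.png');t=cv2.imread('pics/top0.png')
def c(im,x,y,w,h,W,H): return cv2.resize(im[y:y+h,x:x+w],(W,H),interpolation=cv2.INTER_CUBIC)
A=np.hstack([c(s,225,150,50,60,250,300),c(s,385,150,50,60,250,300),c(t,270,80,120,120,300,300)])
B=np.hstack([c(t,230,205,50,60,250,300),c(t,390,200,50,60,250,300),c(t,180,160,60,60,300,300)])
cv2.imwrite('pics/z1.png',np.vstack([A,B]))
E
```

```text
(no output)
```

View pics/z1.png

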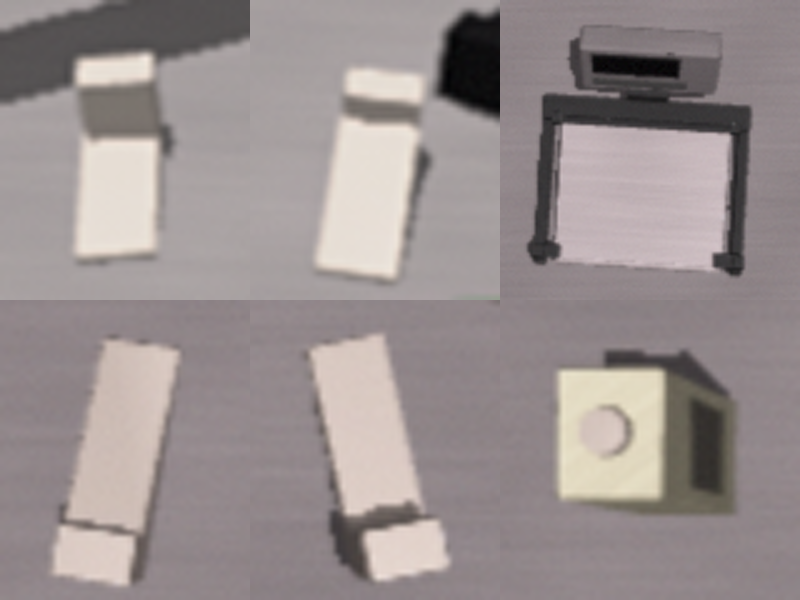

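The wedge at top (254,236) / scene (409,185) has the shorter lug step, so it is the thick one. I fit the poses from corner pixels.

```bash
cat > fit.py <<'E'
from h import *
from scipy.optimize import least_squares
def pose(p,P):
    c,s=np.cos(p[2]),np.sin(p[2]);P=np.array(P,float)
    return np.c_[p[0]+c*P[:,0]-s*P[:,1],p[1]+s*P[:,0]+c*P[:,1],P[:,2]]
def fit(obs,p0,name,dz=False):
    f=lambda p:np.concatenate([(proj_(n,pose(p,P))-np.array(U)).ravel() for n,P,U in obs])
    r=least_squares(f,p0);print(name,r.x.round(4),'deg',np.degrees(r.x[2]).round(2),'res',r.fun.round(1).tolist());return r.x
def proj_(name,p):
    d=np.load(f'pics/{name}.npz');q=(p@d['E'][:3,:3].T+d['E'][:3,3])@d['K'].T
    return q[:,:2]/q[:,2:]
E
python3 - <<'E'
from fit import *
def crop(pts,x0,y0,s,X,Y): return [((a-X+.5)/s-.5+x0,(b-Y+.5)/s-.5+y0) for a,b in pts]
h=.023
def wobs(zr):
    # order: tipL tipR | lug rear L,R | lug front top L,R
    P=[(.125,h,.004),(.125,-h,.004),(-.015,h,.05),(-.015,-h,.05),(.015,h,.05),(.015,-h,.05),(.015,-h,zr)]
    T=crop([(105,340),(180,350),(52,573),(130,584),(60,525),(136,533),(145,532)],230,205,5,0,300)
    Ps=[(.125,-h,.004),(.125,h,.004),(-.015,-h,.05),(-.015,h,.05),(.015,-h,.05),(.015,h,.05),(.015,-h,zr),(.015,h,zr)]
    S=crop([(318,268),(397,280),(347,68),(425,72),(345,97),(420,102),(338,117),(418,124)],385,150,5,250,0)
    return [('top0',P,T),('scene0',Ps,S)]
w=fit(wobs(.034),[.5,.2,0],'thick'); fit(wobs(.014),[.5,.2,0],'thinmodel')
c=fit([('top0',[(.035,.028,.15),(.035,-.028,.15),(-.035,-.028,.15),(-.035,.028,.15),(0,0,.162)],crop([(558,370),(665,370),(663,502),(558,497),(605,431)],180,160,5,500,300))],[.6,.3,0],'carton')
T=crop([(555,262),(722,270),(565,125),(732,133)],270,80,2.5,500,0)
st=fit([('top0',[(0,.1,.022),(0,-.1,.022),(.17,.1,.038),(.17,-.1,.038)],T)],[.6,0,0],'stand')
im=cv2.imread('pics/top0.png');sc=cv2.imread('pics/scene0.png')
outl=[[(0,.1,.022),(0,-.1,.022),(.17,-.1,.038),(.17,.1,.038)],[(0,.125,.048),(0,-.125,.048)],[(.195,.06,.115),(.265,.06,.115),(.265,-.06,.115),(.195,-.06,.115)],[(.1,.118,.03),(.1,-.118,.03)]]
out=[]
for n,i,(x,y,a,b) in(('top0',im,(270,80,110,125)),('scene0',sc,(265,195,125,95))):
    k=5 if n=='top0' else 3
    i=cv2.resize(i,None,fx=k,fy=k,interpolation=cv2.INTER_CUBIC)
    for o in outl: cv2.polylines(i,[((proj_(n,pose(st,o))+.5)*k).astype(int)],True,(0,0,255),1)
    out.append(i[y*k:(y+b)*k,x*k:(x+a)*k][:600])
    print(out[-1].shape)
cv2.imwrite('pics/z2.png',out[0][:600])
E
```

```text
thick [ 0.3902  0.2471 -0.1433] deg -8.21 res [0.1, -0.4, 0.1, -0.3, 0.2, 0.5, 0.4, 0.5, 0.2, -0.2, 0.8, 0.4, -0.0, 0.2, -0.1, 0.2, 0.5, -0.1, 0.3, -0.2, 0.1, 0.8, -0.3, -0.5, 0.4, 0.4, 0.6, -0.1, 0.2, 0.4]
thinmodel [ 0.3882  0.2476 -0.1446] deg -8.29 res [-0.0, 0.2, 0.0, 0.4, 0.0, 1.2, 0.2, 1.2, 0.0, 0.4, 0.6, 1.1, 1.0, 0.4, 0.0, -0.3, 0.6, -0.5, 0.4, -0.5, 0.2, 0.4, -0.1, -0.8, 0.6, 0.0, 0.1, 5.0, -0.5, 5.5]
carton [ 0.5806  0.3526 -0.007 ] deg -0.4 res [0.4, -0.3, 0.1, -0.2, -0.0, -0.3, -0.2, 0.6, -0.2, 0.2]
stand [ 0.5895  0.0258 -0.063 ] deg -3.61 res [0.3, 1.0, 0.4, 1.7, -0.6, -1.7, -0.1, -1.0]
(600, 550, 3)
(285, 375, 3)
```

View pics/z2.png

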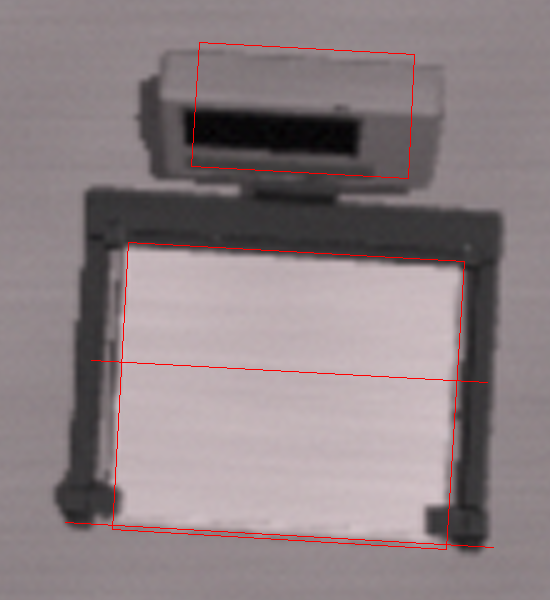

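The stand model fits laterally. Its depth is biased because the frame bar hides the rear of the pan, so I measure the lip edge from the gradient.

```bash
python3 - <<'E'
from fit import *
g=cv2.cvtColor(cv2.imread('pics/top0.png'),6).astype(float)
pts=[]
for u in range(298,352,4):
    col=g[176:200,u-1:u+2].mean(1); d=np.diff(col); 
    k=int(np.argmin(d)); 
    pts.append((u,176+k+.5)); 
    if u in(310,334): print(u,col.round(0).tolist())
pts=np.array(pts);print(pts[:,1].tolist())
W=np.array([ray('top0',u,v,.020) for u,v in pts]);print(W[:,0])
m=np.polyfit(W[:,1],W[:,0],1);print('lip x=',m, 'yaw',np.degrees(-np.arctan(m[0])))
# side edges of pan & rails (rows)
for v in(140,150,160,170):
    r=g[v-1:v+2].mean(0); print(v,r[280:304].astype(int).tolist(),r[352:376].astype(int).tolist())
E
```

```text
310 [186.0, 184.0, 186.0, 186.0, 188.0, 189.0, 190.0, 193.0, 188.0, 164.0, 130.0, 136.0, 138.0, 141.0, 140.0, 139.0, 137.0, 137.0, 137.0, 139.0, 138.0, 138.0, 137.0, 137.0]
334 [191.0, 190.0, 189.0, 187.0, 188.0, 188.0, 188.0, 193.0, 189.0, 179.0, 175.0, 144.0, 138.0, 141.0, 141.0, 140.0, 139.0, 139.0, 139.0, 139.0, 140.0, 139.0, 137.0, 138.0]
[184.5, 184.5, 184.5, 185.5, 185.5, 185.5, 185.5, 186.5, 186.5, 186.5, 186.5, 187.5, 187.5, 187.5]
[0.5989 0.5989 0.5988 0.5957 0.5957 0.5956 0.5956 0.5925 0.5925 0.5924
 0.5924 0.5893 0.5893 0.5892]
lip x= [0.06785788 0.59202286] yaw -3.882019168476516
140 [139, 139, 139, 141, 138, 121, 61, 54, 55, 55, 59, 81, 118, 95, 143, 179, 183, 185, 184, 184, 185, 185, 185, 185] [190, 191, 190, 190, 191, 191, 191, 189, 179, 148, 124, 68, 46, 54, 55, 56, 65, 96, 137, 140, 140, 140, 140, 139]
150 [137, 136, 138, 135, 119, 62, 55, 54, 54, 52, 69, 110, 74, 118, 183, 185, 185, 184, 184, 185, 186, 185, 185, 184] [189, 189, 190, 190, 189, 189, 189, 191, 181, 143, 121, 59, 38, 55, 56, 60, 84, 125, 138, 139, 137, 138, 138, 138]
160 [134, 134, 135, 131, 117, 65, 55, 57, 53, 62, 104, 116, 118, 179, 182, 184, 184, 184, 185, 184, 184, 184, 184, 184] [189, 191, 191, 191, 192, 192, 191, 182, 136, 118, 63, 39, 52, 56, 55, 65, 99, 132, 136, 135, 134, 136, 134, 135]
170 [136, 136, 134, 117, 60, 53, 55, 58, 60, 85, 130, 125, 126, 179, 183, 183, 183, 182, 183, 184, 184, 184, 184, 184] [190, 189, 190, 189, 190, 190, 184, 161, 138, 118, 57, 43, 55, 55, 63, 92, 133, 137, 137, 137, 136, 136, 136, 137]
```

Request:
{"op": "apply_moves", "data": {
  "commands": [
    [0,0,0,0.048],
    [0,0,0,0.048],
    [0,0,0,0.048],
    [0,0,0,0.048],
    [0,0,0,0]
  ],
  "claw": 0
}}

```text
time_s: 0.72
ee_pos: [0.2878, -0.5824, 0.2308]
ee_rot: [-3.133, 0.224, 0.001]
force: [0.2, 0.7, -0.2]
width: 0.0854
```

```bash
cat >> h.py <<'E'
def plan(tg,yaw=None,step=.035):
    """print the row (scaled) and count to go to world tg; and spin to yaw (deg)"""
    s=bot.sense();M=R.from_rotvec(s['ee_rot']).as_matrix()
    d=np.array(tg)-s['ee_pos'];l=M.T@d;n=int(np.ceil(np.linalg.norm(d)/step))
    y=np.degrees(np.arctan2(M[1,0],M[0,0]))
    print('pos',s['ee_pos'].round(4),'yaw',y.round(2),'tilt',M[:,2].round(3),'t',round(s['time_s'],2),'F',s['force'].round(1),'w',round(s['width'],4),'q',s['qpos'].round(2))
    print('rows',n,'each',(l/n/.25).round(4),'total',(l/.25).round(4))
    if yaw is not None: print('spin total',round(((y-yaw+180)%360-180)/180,4))
E
python3 -c "
from h import *
plan((.48,-.15,.23),-8.2)
s=bot.sense();M=R.from_rotvec(s['ee_rot']).as_matrix()
d=np.array([.39,.247,.12])-[.48,-.15,.23];print(np.linalg.norm(d),M.T@d/.25)"
```

```text
pos [ 0.2878 -0.5824  0.2308] yaw -8.19 tilt [-0.001  0.001 -1.   ] t 0.72 F [ 0.2  0.7 -0.2] w 0.0854 q [ 1.29  0.48 -0.3   1.55  0.15  1.13 -0.76]
rows 14 each [ 0.0368 -0.1301  0.0003] total [ 0.5147 -1.8215  0.004 ]
spin total 0.0001
0.42167404473123554 [-0.58211542 -1.52028334  0.44138896]
```

Request:
{"op": "apply_moves", "data": {
  "commands": [
    [0.037,-0.13,0,0],
    [0.037,-0.13,0,0],
    [0.037,-0.13,0,0],
    [0.037,-0.13,0,0],
    [0.037,-0.13,0,0],
    [0.037,-0.13,0,0],
    [0.037,-0.13,0,0],
    [0.037,-0.13,0,0],
    [0.037,-0.13,0,0],
    [0.037,-0.13,0,0],
    [0.037,-0.13,0,0],
    [0.037,-0.13,0,0],
    [0.037,-0.13,0,0],
    [0.037,-0.13,0,0]
  ]
}}

```text
time_s: 2.48
ee_pos: [0.4817, -0.1501, 0.2313]
ee_rot: [3.134, -0.221, -0.0]
force: [0.9, -0.5, 0.5]
width: 0.0856
```

```bash
python3 -c "
from h import *
plan((.39,.247,.14),-8.2)"
```

```text
pos [ 0.4817 -0.1501  0.2313] yaw -8.06 tilt [-0. -0. -1.] t 2.48 F [ 0.9 -0.5  0.5] w 0.0856 q [ 0.72  0.25 -0.55  1.91  0.15  1.02 -1.6 ]
rows 12 each [-0.0488 -0.1268  0.0304] total [-0.5861 -1.5215  0.3648]
spin total 0.0008
```

Request:
{"op": "apply_moves", "data": {
  "commands": [
    [0,0,0,-0.0556],
    [0,0,0,-0.0556],
    [0,0,0,-0.0556],
    [0,0,0,-0.0556],
    [0,0,0,-0.0556],
    [0,0,0,-0.0556],
    [0,0,0,-0.0556],
    [0,0,0,-0.0556],
    [0,0,0,-0.0556],
    [0,0,0,-0.0556],
    [0,0,0,-0.0556],
    [0,0,0,-0.0556],
    [0,0,0,-0.0556],
    [0,0,0,-0.0556],
    [0,0,0,-0.0556],
    [0,0,0,-0.0556],
    [0,0,0,-0.0556],
    [0,0,0,-0.0556],
    [0,0,0,0]
  ]
}}

```text
time_s: 4.85
ee_pos: [0.4814, -0.1512, 0.2312]
ee_rot: [-0.221, -3.134, -0.001]
force: [-0.6, -0.2, 0.2]
width: 0.0855
```

```bash
python3 -c "
from h import *
plan((.39,.247,.14),171.8)"
```

```text
pos [ 0.4814 -0.1512  0.2312] yaw 171.92 tilt [-0.     0.001 -1.   ] t 4.85 F [-0.6 -0.2  0.2] w 0.0855 q [ 1.18  0.42 -1.14  1.9   0.43  1.1   1.29]
rows 12 each [0.0488 0.1271 0.0305] total [0.5856 1.5255 0.3658]
spin total 0.0007
```

Request:
{"op": "apply_moves", "data": {
  "commands": [
    [0.049,0.127,0.03,0],
    [0.049,0.127,0.03,0],
    [0.049,0.127,0.03,0],
    [0.049,0.127,0.03,0],
    [0.049,0.127,0.03,0],
    [0.049,0.127,0.03,0],
    [0.049,0.127,0.03,0],
    [0.049,0.127,0.03,0],
    [0.049,0.127,0.03,0],
    [0.049,0.127,0.03,0],
    [0.049,0.127,0.03,0],
    [0.049,0.127,0.03,0],
    [0,0,0,0]
  ]
}}

```text
time_s: 6.48
ee_pos: [0.3885, 0.2497, 0.1414]
ee_rot: [-0.217, -3.134, -0.003]
force: [0.8, 0.1, 0.0]
width: 0.0852
```

```bash
python3 - <<'E'
from h import *
plan((.39,.247,.010),171.8)
s=cv2.resize(shot('scene','s1')['pixels'][100:240,340:540],None,fx=4,fy=4)
cv2.imwrite('pics/z3.png',s)
E
```

```text
pos [0.3885 0.2497 0.1414] yaw 172.07 tilt [-0.     0.002 -1.   ] t 6.47 F [0.8 0.1 0. ] w 0.0852 q [ 0.26  0.47 -1.07  2.08  0.53  0.9   0.33]
rows 4 each [-0.0019 -0.0027  0.1314] total [-0.0077 -0.0109  0.5255]
spin total 0.0015
```

View pics/z3.png

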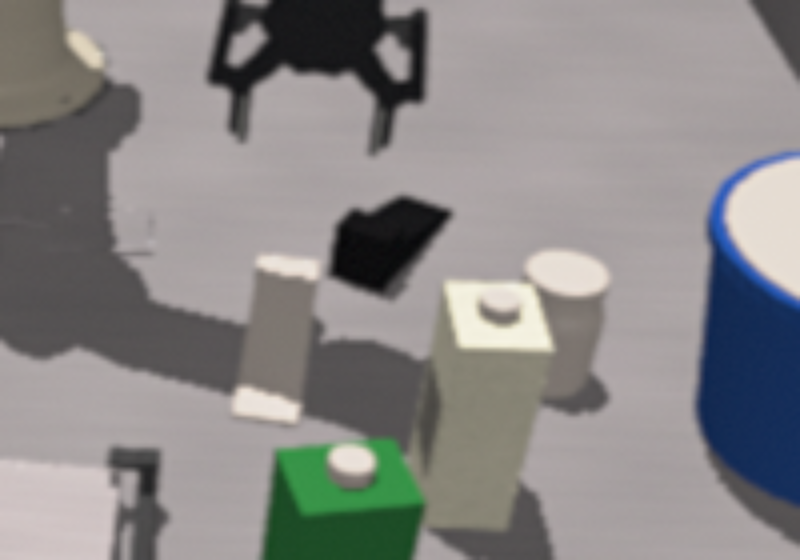

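The gripper hangs above the white thick wedge, in line with it and clear of the black decoy. I descend and grip.

Request:
{"op": "apply_moves", "data": {
  "commands": [
    [-0.004,-0.006,0.12,0],
    [-0.004,-0.005,0.12,0],
    [0,0,0.12,0],
    [0,0,0.1,0],
    [0,0,0.065,0],
    [0,0,0,0]
  ]
}}

```text
time_s: 7.28
ee_pos: [0.3912, 0.2428, 0.0095]
ee_rot: [-0.225, -3.132, 0.002]
force: [-0.5, -0.8, 0.3]
width: 0.0854
```

Request:
{"op": "apply_moves", "data": {
  "commands": [
    [0,0,0,0],
    [0,0,0,0],
    [0,0,0,0],
    [0,0,0,0],
    [0,0,0,0],
    [0,0,0,0]
  ],
  "claw": 1,
  "force": 60
}}

```text
time_s: 8.02
ee_pos: [0.3923, 0.2444, 0.0111]
ee_rot: [0.222, 3.132, 0.001]
force: [-0.3, -0.3, 5.5]
width: 0.0448
```

```bash
python3 - <<'E'
from h import *
plan((.39,.247,.05))
E
```

```text
pos [0.3923 0.2444 0.0111] yaw 171.88 tilt [ 0.002  0.001 -1.   ] t 8.03 F [-0.3 -0.3  5.5] w 0.0448 q [ 0.06  0.67 -0.81  2.14  0.81  0.67  0.11]
rows 2 each [ 0.0051  0.0045 -0.0777] total [ 0.0102  0.0091 -0.1555]
```

Request:
{"op": "apply_moves", "data": {
  "commands": [
    [0,0,-0.06,0],
    [0,0,-0.06,0],
    [0,0,0,-0.0245]
  ]
}}

```text
time_s: 8.4
ee_pos: [0.3925, 0.2444, 0.0421]
ee_rot: [0.099, 3.137, 0.002]
force: [0.4, -0.6, -1.2]
width: 0.0452
```

```bash
python3 - <<'E'
from h import *
plan((.441,.037,.041),176.3)
E
```

```text
pos [0.3925 0.2444 0.0421] yaw 176.37 tilt [ 0.003  0.001 -1.   ] t 8.4 F [ 0.4 -0.6 -1.2] w 0.0452 q [ 0.12  0.63 -0.89  2.13  0.76  0.73  0.23]
rows 7 each [-0.0351 -0.1165  0.0006] total [-0.2459 -0.8156  0.0042]
spin total 0.0004
```

Request:
{"op": "apply_moves", "data": {
  "commands": [
    [-0.035,-0.117,0,0],
    [-0.035,-0.117,0,0],
    [-0.035,-0.117,0,0],
    [-0.035,-0.117,0,0],
    [-0.035,-0.117,0,0],
    [-0.035,-0.117,0,0],
    [-0.035,-0.117,0,0],
    [0,0,0,0]
  ]
}}

```text
time_s: 9.4
ee_pos: [0.44, 0.0326, 0.0407]
ee_rot: [0.11, 3.139, -0.002]
force: [0.5, 0.7, -0.8]
width: 0.0455
```

```bash
python3 - <<'E'
from h import *
plan((.441,.037,.012),176.3)
a=shot('top','t2')['pixels'];b=shot('scene','s2')['pixels']
A=cv2.resize(a[160:260,270:370],None,fx=6,fy=6,interpolation=2)[:400]
A=cv2.resize(a[170:270,280:380],(400,400),interpolation=2);B=cv2.resize(b[140:240,265:365],(400,400),interpolation=2)
cv2.imwrite('pics/z4.png',np.hstack([A,B]))
E
```

```text
pos [0.44   0.0326 0.0407] yaw 175.98 tilt [ 0.001 -0.002 -1.   ] t 9.4 F [ 0.5  0.7 -0.8] w 0.0455 q [ 0.61  0.6  -0.9   2.18  0.75  0.71  0.69]
rows 1 each [-0.0025  0.018   0.1149] total [-0.0025  0.018   0.1149]
spin total -0.0018
```

View pics/z4.png

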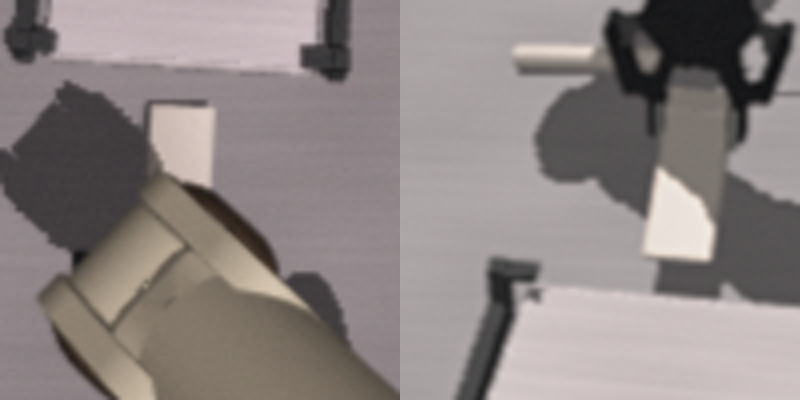

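```bash
python3 - <<'E'
from h import *
print(ray('top2' if 0 else 't2',325.2,195.4,.032))
print(ray('t2',317.5,195.4,.034),ray('t2',333,196,.034))
print('scene tip', ray('s2',265+(642+712-800)/8-.4,140+255/4-.4,.034))
print('lip mid check', ray('t2',280+175/4-.4,170+66/4-.4,.02))
M=R.from_rotvec(bot.sense()['ee_rot']).as_matrix();s=bot.sense()['ee_pos']
print(s-M@[.123,0,0])
E
```

```text
[0.5649 0.0264 0.032 ]
[0.5648 0.0491 0.034 ] [0.5629 0.0034 0.034 ]
scene tip [0.56   0.0266 0.034 ]
lip mid check [0.5938 0.0319 0.02  ]
[0.56233246 0.0273841  0.04092046]
```

Request:
{"op": "apply_moves", "data": {
  "commands": [
    [0,0.012,0.06,0],
    [0,0,0.045,0],
    [0,0,0.012,0],
    [0,0,0,0]
  ]
}}

```text
time_s: 10.0
ee_pos: [0.4385, 0.0395, 0.0111]
ee_rot: [-0.098, -3.139, 0.002]
force: [-7.2, -0.6, 17.2]
width: 0.0456
```

```bash
python3 - <<'E'
from h import *
# target lug 60mm in front of lip
a=np.radians(-3.7);o=np.array([.594,.0265]);u=np.array([np.cos(a),np.sin(a)])
for k in(.08,.033):
    p=o-k*u;plan((p[0],p[1],.0115),176.3)
E
```

```text
pos [0.4385 0.0395 0.0111] yaw 176.42 tilt [-0.001 -0.001 -1.   ] t 10.0 F [-7.2 -0.6 17.2] w 0.0456 q [ 0.55  0.65 -0.83  2.19  0.83  0.66  0.62]
rows 3 each [-0.1014 -0.0041 -0.0006] total [-0.3042 -0.0123 -0.0019]
spin total 0.0007
pos [0.4385 0.0395 0.0111] yaw 176.42 tilt [-0.001 -0.001 -1.   ] t 10.0 F [-7.2 -0.6 17.2] w 0.0456 q [ 0.55  0.65 -0.83  2.19  0.83  0.66  0.62]
rows 4 each [-0.1231 -0.0032 -0.0005] total [-0.4922 -0.0127 -0.0022]
spin total 0.0007
```

Request:
{"op": "apply_moves", "data": {
  "commands": [
    [0,0,-0.005,0],
    [-0.06,-0.003,0,0],
    [-0.06,-0.003,0,0],
    [-0.06,-0.003,0,0],
    [-0.06,-0.003,0,0],
    [-0.05,0,0,0],
    [0,0,0,0]
  ]
}}

```text
time_s: 10.88
ee_pos: [0.5123, 0.0308, 0.0118]
ee_rot: [-0.103, -3.14, -0.001]
force: [-0.3, -0.1, -1.8]
width: 0.0452
```

```bash
python3 - <<'E'
from h import *
a=np.radians(-3.7);o=np.array([.594,.0265]);u=np.array([np.cos(a),np.sin(a)])
s=bot.sense();d=s['ee_pos'][:2]-o;print('stand coords of TCP',d@u,d@[-u[1],u[0]])
p=o-.033*u;plan((p[0],p[1],.0115),176.3)
E
```

```text
stand coords of TCP -0.08179991528519691 -0.0009699553626123192
pos [0.5123 0.0308 0.0118] yaw 176.24 tilt [-0.  0. -1.] t 10.88 F [-0.3 -0.1 -1.8] w 0.0452 q [ 0.54  0.74 -0.82  2.02  0.81  0.75  0.72]
rows 2 each [-0.0976  0.002   0.0006] total [-0.1952  0.0041  0.0012]
spin total -0.0004
```

Request:
{"op": "apply_moves", "data": {
  "commands": [
    [-0.02,0,0.001,0],
    [-0.02,0,0.001,0],
    [-0.02,0,0,0],
    [-0.02,0,0,0],
    [-0.02,0,0,0],
    [-0.02,0,0,0],
    [-0.02,0,0,0],
    [-0.02,0,0,0],
    [0,0,0,0]
  ]
}}

```text
time_s: 12.0
ee_pos: [0.5508, 0.0284, 0.0114]
ee_rot: [-0.101, -3.139, 0.0]
force: [-2.5, -0.4, -1.1]
width: 0.0453
```

Request:
{"op": "apply_moves", "data": {
  "commands": [
    [-0.01,0,0,0],
    [-0.01,0,0,0],
    [0,0,0,0]
  ]
}}

```text
time_s: 12.38
ee_pos: [0.5567, 0.0278, 0.0114]
ee_rot: [0.102, 3.14, 0.0]
force: [-2.4, 0.8, -3.0]
width: 0.0455
```

Request:
{"op": "apply_moves", "data": {
  "commands": [
    [-0.008,0,0,0],
    [-0.008,0,0,0],
    [0,0,0,0]
  ]
}}

```text
time_s: 12.75
ee_pos: [0.5605, 0.0275, 0.0114]
ee_rot: [-0.102, -3.14, 0.0]
force: [-3.9, -0.2, -3.6]
width: 0.0452
```

Request:
{"op": "apply_moves", "data": {
  "commands": [
    [-0.006,0,0,0],
    [0,0,0,0]
  ]
}}

```text
time_s: 13.0
ee_pos: [0.5608, 0.0275, 0.0113]
ee_rot: [-0.102, -3.138, 0.001]
force: [-6.9, -0.1, -1.6]
width: 0.0456
```

Request:
{"op": "apply_moves", "data": {
  "commands": [
    [-0.006,0,0,0],
    [0,0,0,0]
  ]
}}

```text
time_s: 13.25
ee_pos: [0.5608, 0.0275, 0.0112]
ee_rot: [-0.101, -3.135, 0.002]
force: [-11.2, -0.3, 2.2]
width: 0.0454
```

Request:
{"op": "apply_moves", "data": {
  "commands": [
    [-0.006,0,0,0],
    [-0.006,0,0,0],
    [0,0,0,0]
  ]
}}

```text
time_s: 13.62
ee_pos: [0.5611, 0.0275, 0.0112]
ee_rot: [-0.099, -3.131, 0.004]
force: [-18.9, -2.1, 11.3]
width: 0.0456
```

Request:
{"op": "apply_moves", "data": {
  "commands": [
    [-0.006,0,0,0],
    [-0.006,0,0,0],
    [0,0,0,0]
  ]
}}

```text
time_s: 14.0
ee_pos: [0.5611, 0.0275, 0.0111]
ee_rot: [-0.099, -3.126, 0.006]
force: [-27.2, -1.9, 20.0]
width: 0.0457
```

```bash
python3 - <<'E'
from h import *
plan((.56,.0275,.0115))
a=shot('top','t3')['pixels'];b=shot('scene','s3')['pixels']
cv2.imwrite('pics/z5.png',np.hstack([cv2.resize(a[110:210,275:375],(400,400),interpolation=2),cv2.resize(b[185:285,265:390],(400,320),interpolation=2)]) if 0 else np.hstack([cv2.resize(a[110:210,275:375],(400,400),interpolation=2),cv2.resize(b[170:270,280:380],(400,400),interpolation=2)]))
E
```

```text
pos [0.5611 0.0275 0.0111] yaw 176.36 tilt [-0.014 -0.003 -1.   ] t 14.0 F [-27.2  -1.9  20. ] w 0.0457 q [ 0.52  0.8  -0.82  1.88  0.79  0.83  0.78]
rows 1 each [ 0.0046 -0.0004 -0.0015] total [ 0.0046 -0.0004 -0.0015]
```

View pics/z5.png

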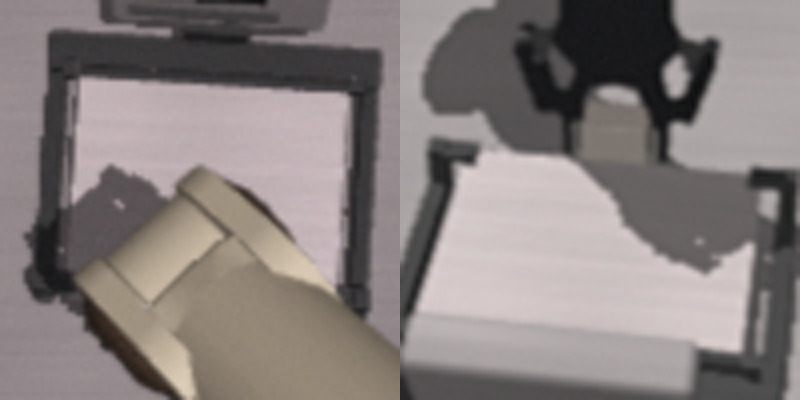

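The wedge stopped moving at lug −33 mm, as predicted for level, while the force climbed from 4 to 27 N. The picture shows the pan up at the tabs. I relax the push partly and release.

Request:
{"op": "apply_moves", "data": {
  "commands": [
    [0.012,0,0,0],
    [0.008,0,0,0],
    [0,0,0,0]
  ]
}}

```text
time_s: 14.48
ee_pos: [0.5613, 0.0275, 0.0111]
ee_rot: [-0.1, -3.135, 0.002]
force: [-11.2, 0.1, 2.7]
width: 0.0455
```

Request:
{"op": "apply_moves", "data": {
  "commands": [
    [0,0,0,0],
    [0,0,0,0],
    [0,0,0,0],
    [0,0,0,0],
    [0,0,0,0]
  ],
  "claw": 0
}}

```text
time_s: 15.1
ee_pos: [0.5648, 0.0274, 0.0117]
ee_rot: [0.102, 3.139, 0.0]
force: [0.7, 0.5, 0.2]
width: 0.0854
```

Request:
{"op": "apply_moves", "data": {
  "commands": [
    [0,0,-0.04,0],
    [0,0,-0.12,0],
    [0,0,-0.12,0],
    [0,0,-0.12,0],
    [0,0,-0.12,0],
    [0.1,0,-0.12,0],
    [0.15,0,-0.1,0],
    [0.15,0,-0.1,0],
    [0,0,0,0]
  ]
}}

```text
time_s: 16.23
ee_pos: [0.4634, 0.0339, 0.2232]
ee_rot: [0.1, 3.138, -0.006]
force: [0.6, -0.0, -0.0]
width: 0.0857
```

```bash
python3 - <<'E'
from h import *
plan((.5,.25,.30))
a=shot('top','t4')['pixels'];b=shot('scene','s4')['pixels']
cv2.imwrite('pics/z6.png',np.hstack([cv2.resize(a[130:230,275:375],(400,400),interpolation=2),cv2.resize(b[170:270,280:380],(400,400),interpolation=2)]))
E
```

```text
pos [0.4634 0.0339 0.2232] yaw 176.35 tilt [ 0.002 -0.004 -1.   ] t 16.23 F [ 0.6 -0.  -0. ] w 0.0857 q [ 0.89  0.35 -1.2   1.99  0.39  1.05  1.02]
rows 7 each [-0.0131  0.1244 -0.0443] total [-0.0918  0.8707 -0.3103]
```

View pics/z6.png

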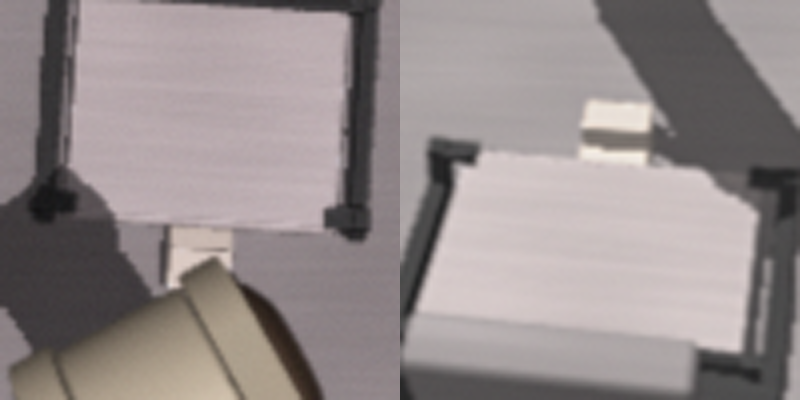

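The wedge holds: its lug sits in front of the lip and the pan is level. Next is the carton.

Request:
{"op": "apply_moves", "data": {
  "commands": [
    [0,0,-0.05,-0.018],
    [0,0,-0.05,0]
  ]
}}

```text
time_s: 16.58
ee_pos: [0.4652, 0.034, 0.2467]
ee_rot: [-0.014, -3.141, -0.002]
force: [-0.5, -0.0, -0.3]
width: 0.0857
```

```bash
python3 - <<'E'
from h import *
plan((.5806,.3526,.25),179.6)
E
```

```text
pos [0.4652 0.034  0.2467] yaw 179.5 tilt [-0.001  0.001 -1.   ] t 16.57 F [-0.5 -0.  -0.3] w 0.0857 q [ 0.93  0.33 -1.24  1.96  0.35  1.1   1.1 ]
rows 10 each [-0.0451  0.1278 -0.0012] total [-0.4507  1.2783 -0.0117]
spin total -0.0005
```

Request:
{"op": "apply_moves", "data": {
  "commands": [
    [-0.045,0.128,0,0],
    [-0.045,0.128,0,0],
    [-0.045,0.128,0,0],
    [-0.045,0.128,0,0],
    [-0.045,0.128,0,0],
    [-0.045,0.128,0,0],
    [-0.045,0.128,0,0],
    [-0.045,0.128,0,0],
    [-0.045,0.128,0,0],
    [-0.045,0.128,0,0],
    [0,0,0,0],
    [0,0,0,0]
  ]
}}

```text
time_s: 18.08
ee_pos: [0.5798, 0.3526, 0.2459]
ee_rot: [-0.014, -3.14, 0.001]
force: [-0.3, -1.0, -0.4]
width: 0.0855
```

```bash
python3 - <<'E'
from h import *
plan((.5806,.3526,.105),179.6)
E
```

```text
pos [0.5798 0.3526 0.2459] yaw 179.49 tilt [-0.001 -0.001 -1.   ] t 18.07 F [-0.3 -1.  -0.4] w 0.0855 q [ 0.03  0.71 -0.99  1.44  0.6   1.32  0.56]
rows 5 each [-7.000e-04  1.000e-04  1.127e-01] total [-3.700e-03  5.000e-04  5.634e-01]
spin total -0.0006
```

Request:
{"op": "apply_moves", "data": {
  "commands": [
    [-0.003,0,0.1,0],
    [0,0,0.1,0],
    [0,0,0.1,0],
    [0,0,0.1,0],
    [0,0,0.1,0],
    [0,0,0.06,0],
    [0,0,0,0]
  ]
}}

```text
time_s: 18.95
ee_pos: [0.58, 0.3523, 0.1051]
ee_rot: [-0.013, -3.14, 0.002]
force: [0.2, -0.9, -0.6]
width: 0.0849
```

Request:
{"op": "apply_moves", "data": {
  "commands": [
    [0,0,0,0],
    [0,0,0,0],
    [0,0,0,0],
    [0,0,0,0],
    [0,0,0,0]
  ],
  "claw": 1,
  "force": 50
}}

```text
time_s: 19.58
ee_pos: [0.5814, 0.3534, 0.1079]
ee_rot: [0.013, 3.14, 0.001]
force: [-0.9, -1.2, 6.1]
width: 0.0555
```

Request:
{"op": "apply_moves", "data": {
  "commands": [
    [0,0,-0.06,0],
    [0,0,-0.1,0],
    [0,0,-0.12,0],
    [0,0,-0.12,0],
    [0,0,-0.08,0],
    [0,0,0,0.0205]
  ]
}}

```text
time_s: 20.32
ee_pos: [0.5813, 0.354, 0.2296]
ee_rot: [0.116, 3.136, 0.004]
force: [-0.4, 0.1, -4.9]
width: 0.055
```

```bash
python3 - <<'E'
from h import *
a=np.radians(-3.7);p=np.array([.594,.0265])+.085*np.array([np.cos(a),np.sin(a)])
print(p);plan((p[0],p[1],.22),176.1)
a=shot('top','t5')['pixels'];b=shot('scene','s5')['pixels']
cv2.imwrite('pics/z7.png',np.hstack([cv2.resize(a[100:220,160:280],(400,400),interpolation=2),cv2.resize(b[100:260,390:550],(400,400),interpolation=2)]))
E
```

```text
[0.67882283 0.02101475]
pos [0.5813 0.354  0.2296] yaw 175.76 tilt [ 0.003  0.002 -1.   ] t 20.32 F [-0.4  0.1 -4.9] w 0.055 q [ 0.02  0.72 -0.97  1.46  0.6   1.28  0.49]
rows 10 each [-0.0487 -0.1299  0.0037] total [-0.4875 -1.2994  0.0368]
spin total -0.0019
```

View pics/z7.png

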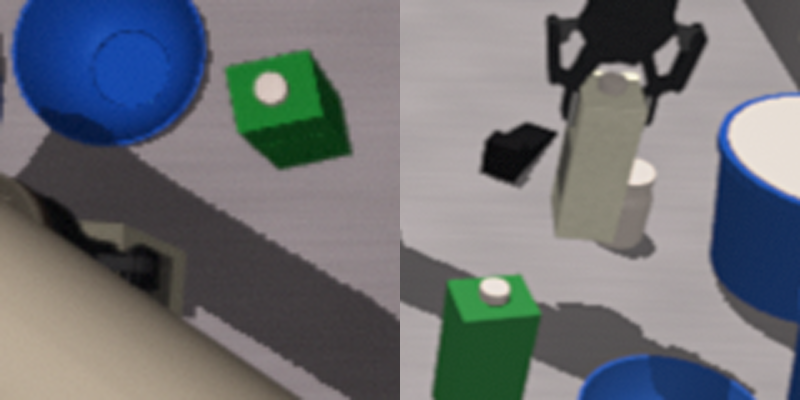

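The carton hangs upright in the jaws, clear of the jar. I swing over in front of the green carton.

Request:
{"op": "apply_moves", "data": {
  "commands": [
    [-0.016,-0.06,0,0],
    [-0.016,-0.11,0,0],
    [-0.016,-0.117,0,0],
    [-0.016,-0.117,0,0],
    [-0.016,-0.117,0,0],
    [-0.016,-0.117,0,0],
    [-0.016,-0.117,0,0],
    [-0.016,-0.117,0,0],
    [-0.016,-0.117,0,0],
    [-0.016,-0.117,0,0],
    [0,-0.06,0,0],
    [0,0,0,0]
  ]
}}

```text
time_s: 21.92
ee_pos: [0.5991, 0.0574, 0.2262]
ee_rot: [-0.118, -3.139, 0.001]
force: [0.1, 1.1, -4.7]
width: 0.0554
```

```bash
python3 - <<'E'
from h import *
plan((.6788,.021,.20),176.1,.025)
E
```

```text
pos [0.5991 0.0574 0.2262] yaw 175.7 tilt [-0.001 -0.001 -1.   ] t 21.93 F [ 0.1  1.1 -4.7] w 0.0554 q [ 0.59  0.6  -1.03  1.67  0.55  1.19  0.92]
rows 4 each [-0.0822 -0.0303  0.0261] total [-0.3289 -0.1213  0.1045]
spin total -0.0022
```

Request:
{"op": "apply_moves", "data": {
  "commands": [
    [-0.06,-0.024,0,-0.002],
    [-0.08,-0.03,0,0],
    [-0.08,-0.03,0.02,0],
    [-0.07,-0.025,0.04,0],
    [-0.04,-0.012,0.04,0],
    [0,0,0,0],
    [0,0,0,0]
  ]
}}

```text
time_s: 22.8
ee_pos: [0.6791, 0.0245, 0.2015]
ee_rot: [-0.102, -3.139, -0.001]
force: [0.3, -0.1, -4.3]
width: 0.0555
```

```bash
python3 - <<'E'
from fit import *
plan((.6788,.021,.147),176.1,.025)
st=[.594,.0265,np.radians(-3.7)]
tcp=bot.sense()['ee_pos']; zb=tcp[2]-.1079
out=[]
for n,box in(('scene',(280,100,100,150)),('top',(265,100,120,120))):
    i=shot(n,n+'6')['pixels'].copy();i=cv2.resize(i,None,fx=4,fy=4,interpolation=2)
    def dr(P,c): cv2.polylines(i,[((proj_(n+'6',P)+.5)*4).astype(int)],True,c,1)
    dr(pose(st,[(0,.1,.038),(0,-.1,.038),(.17,-.1,.038),(.17,.1,.038)]),(0,0,255))
    dr(pose(st,[(0,0,.038),(.17,0,.038)]),(0,0,255))
    x,y,a,b=box;out.append(i[y*4:(y+b)*4,x*4:(x+a)*4])
h=600;o=[cv2.resize(k,(400,int(k.shape[0]*400/k.shape[1]))) for k in out]
o=[cv2.copyMakeBorder(k,0,600-k.shape[0],0,0,0) for k in o]
cv2.imwrite('pics/z8.png',np.hstack(o));print('carton bottom',zb)
E
```

```text
pos [0.6791 0.0245 0.2015] yaw 176.26 tilt [-0.001  0.001 -1.   ] t 22.8 F [ 0.3 -0.1 -4.3] w 0.0555 q [ 0.53  0.74 -0.96  1.48  0.62  1.24  0.99]
rows 3 each [-0.     -0.0048  0.0727] total [-0.     -0.0143  0.2181]
spin total 0.0009
carton bottom 0.09363716113567677
```

View pics/z8.png

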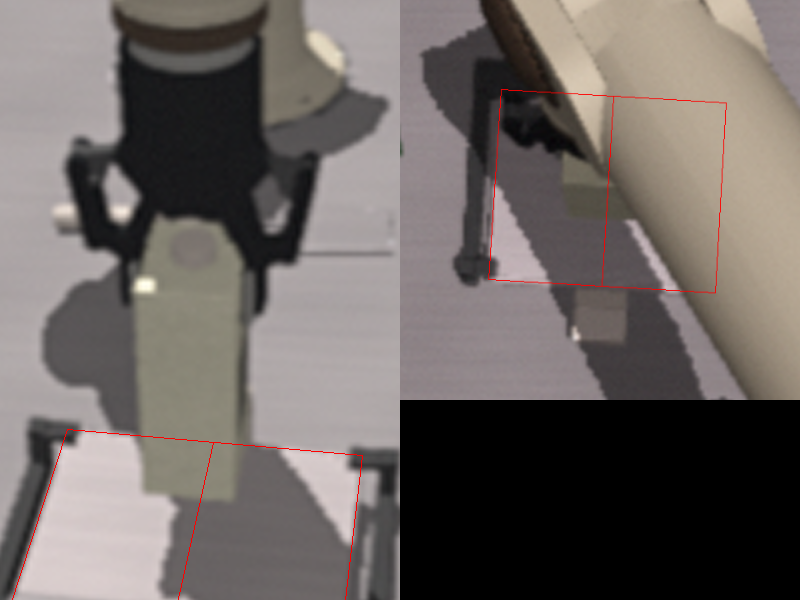

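The level-pan outline (z=38 mm) matches both pictures and the carton hangs over the middle. I lower it gently.

Request:
{"op": "apply_moves", "data": {
  "commands": [
    [0,-0.007,0.05,0],
    [0,-0.007,0.06,0],
    [0,0,0.05,0],
    [0,0,0.03,0],
    [0,0,0.012,0],
    [0,0,0,0]
  ]
}}

```text
time_s: 23.65
ee_pos: [0.6795, 0.0202, 0.151]
ee_rot: [0.104, 3.14, 0.0]
force: [0.3, 0.7, -3.7]
width: 0.0556
```

Request:
{"op": "apply_moves", "data": {
  "commands": [
    [0,0,0.006,0],
    [0,0,0,0]
  ]
}}

```text
time_s: 23.9
ee_pos: [0.6795, 0.02, 0.1499]
ee_rot: [0.104, 3.139, -0.0]
force: [0.9, 0.2, -4.9]
width: 0.0552
```

Request:
{"op": "apply_moves", "data": {
  "commands": [
    [0,0,0.004,0],
    [0,0,0,0]
  ]
}}

```text
time_s: 24.15
ee_pos: [0.6793, 0.02, 0.1486]
ee_rot: [-0.104, -3.14, 0.0]
force: [0.4, -0.3, -4.3]
width: 0.0556
```

Request:
{"op": "apply_moves", "data": {
  "commands": [
    [0,0,0.004,0],
    [0,0,0.002,0],
    [0,0,0,0]
  ]
}}

```text
time_s: 24.52
ee_pos: [0.6793, 0.02, 0.147]
ee_rot: [-0.104, -3.14, 0.0]
force: [-0.1, 0.7, -4.2]
width: 0.0554
```

Request:
{"op": "apply_moves", "data": {
  "commands": [
    [0,0,0.003,0],
    [0,0,0,0]
  ]
}}

```text
time_s: 24.78
ee_pos: [0.6793, 0.02, 0.1462]
ee_rot: [-0.104, -3.14, 0.0]
force: [-0.6, 0.6, -4.4]
width: 0.0556
```

Request:
{"op": "apply_moves", "data": {
  "commands": [
    [0,0,0.003,0],
    [0,0,0,0]
  ]
}}

```text
time_s: 25.02
ee_pos: [0.6795, 0.0201, 0.1461]
ee_rot: [0.104, 3.139, -0.0]
force: [-1.7, -1.1, -1.1]
width: 0.0557
```

Contact came at 0.146 as predicted. I release, retreat upwards and check.

Request:
{"op": "apply_moves", "data": {
  "commands": [
    [0,0,0.001,0],
    [0,0,0,0],
    [0,0,0,0],
    [0,0,0,0],
    [0,0,0,0],
    [0,0,0,0]
  ],
  "claw": 0
}}

```text
time_s: 25.78
ee_pos: [0.6794, 0.0201, 0.1453]
ee_rot: [0.104, 3.14, 0.0]
force: [0.8, -0.2, 0.1]
width: 0.0855
```

Request:
{"op": "apply_moves", "data": {
  "commands": [
    [0,0,-0.03,0],
    [0,0,-0.06,0],
    [0,0,-0.1,0],
    [0,0,-0.12,0],
    [0,0,-0.12,0],
    [0.1,0,-0.08,0],
    [0.15,0,0,0],
    [0.15,0,0,0],
    [0.15,0,0,0],
    [0.15,0.1,0,0],
    [0.05,0.15,0,0],
    [0,0.15,0,0],
    [0,0.15,0,0],
    [0,0,0,0],
    [0,0,0,0]
  ]
}}

```text
time_s: 27.65
ee_pos: [0.5015, 0.1694, 0.2734]
ee_rot: [0.104, 3.139, -0.001]
force: [0.2, -0.1, 0.6]
width: 0.0852
```

```bash
python3 - <<'E'
from h import *
plan((.5,.2,.3))
a=shot('top','t7')['pixels'];b=shot('scene','s7')['pixels']
cv2.imwrite('pics/z9.png',np.hstack([cv2.resize(a[90:240,160:360],(400,300),interpolation=2),cv2.resize(b[90:290,260:460],(400,400),interpolation=2)[:300]]) if 0 else np.hstack([cv2.resize(a[100:220,265:385],(400,400),interpolation=2),cv2.resize(b[130:290,250:410],(400,400),interpolation=2)]))
E
```

```text
pos [0.5015 0.1694 0.2734] yaw 176.22 tilt [ 0.001 -0.001 -1.   ] t 27.65 F [ 0.2 -0.1  0.6] w 0.0852 q [ 0.53  0.42 -1.15  1.79  0.42  1.2   0.76]
rows 2 each [ 0.0071  0.0608 -0.0533] total [ 0.0141  0.1215 -0.1066]
```

View pics/z9.png

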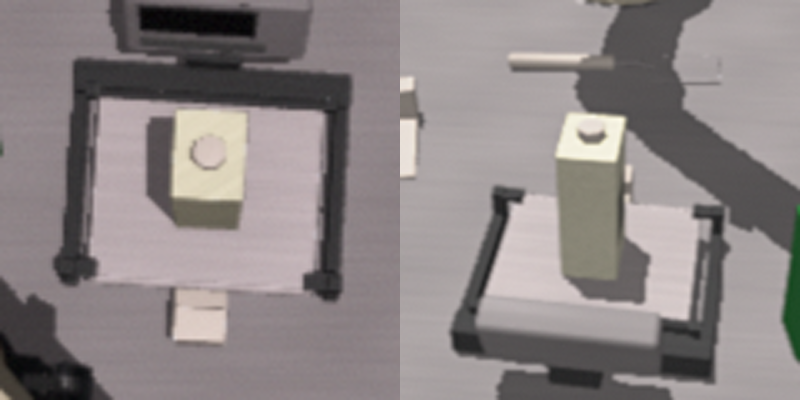

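The carton stands upright in mid-pan, with the wedge in place. One numeric check comes before I hand in.

```bash
python3 - <<'E'
from h import *
a=np.radians(-3.7);o=np.array([.594,.0265]);u=np.array([np.cos(a),np.sin(a)]);v=np.array([-u[1],u[0]])
f=lambda X,Y,z:(lambda d:(d@u,d@v))(ray('t7',265+X*.3-.35,100+Y*.3-.35,z)[:2]-o)
print('lug',f(199,324,.05),'carton top centre',f(210,154,.188),'cap',f(209,151,.2))
print('lip L,R z=.033',f(100,278,.033),f(300,291,.033))
bot.finish_job()
E
```

```text
lug (np.float64(-0.034782549493851664), np.float64(0.00015572638747558988)) carton top centre (np.float64(0.08599890756699763), np.float64(-0.0018541567579356262)) cap (np.float64(0.08564790703491365), np.float64(-0.0010751839557937657))
lip L,R z=.033 (np.float64(0.0019629276181062152), np.float64(0.09051534077252363)) (np.float64(0.0011365969974331824), np.float64(-0.08730863730047232))
the job is handed in; nothing more can be done
```

I pushed the thick white wedge, thin end first, under the middle of the pan's front lip and let go. Then I stood the tall carton in the middle of the level pan, let go, and handed the job in at about 28 s.

- **Wedge:** it stopped about 33 mm in front of the lip, where level is expected, while the push rose from 4 to 27 N. That push includes up to 20 N of the tool bearing down, so it is not a clean jam reading. In the last picture its lug was 35 mm in front of the lip and centred. That is 1.5 mm off the tool reading, within camera accuracy.
- **Pan:** before I lowered the carton, the outline of a level pan matched both pictures. The carton also touched down at the height expected for a level pan.
- **Carton:** it stands upright, within about 2 mm of the pan's middle, with the gripper open and well clear.
- **Bystanders:** I saw no contact with the jar, the cup or another carton. My last picture was a close crop of the stand, so I did not check them again after the final move.

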